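# Tip the standing notebook onto the scanner glass and start the scan

## Task

The small black notebook stands on end near one end of the flatbed scanner's glass. Push it over by its upper part so that it falls along the glass and lies flat, wholly on the glass, then press the scanner's round button fully down and let it come up again. Only push and press: do not lift or carry the notebook, do not press the button before the notebook lies there, and leave the ink bottle, rubber stamp and pocket watch alone.

Things in the scene. Friction and masses are not known exactly. Their poses are not given: they have to be found in the camera images.
- scanner: Lidless flatbed scanner, light grey, fixed; 245 mm along its x, 203 mm wide (y -115 to +88), flat top 42 mm above the desk. Origin at desk level under the centre of the glass; z up. Its x points away from the robot, turned up to 0.8 rad either way. Control strip with the button along the -y side. The notebook stands near the -x end and has to fall towards +x.
- glass_centre (a point): Centre of the glass, on its surface, axes as the scanner's. The glass is blue-grey with a dark edge line, level with the scanner's top, 210 mm along x and 150 mm along y.
- notebook: Black hard-cover notebook, 140 x 90 x 13 mm, 0.12 kg, loose, standing on a 90 x 13 mm end. Origin at the centre of the cover that faces scanner +x (70 mm above the glass at first). Own x along the 140 mm (up at first), y along the 90 mm, z from that cover through to the opposite one, which is to be pushed (z level at first, towards scanner -x within 0.12 rad; straight up when it lies as wanted).
- notebook_centre (a point): Centre of the notebook (half-way in all three directions); 70 mm above the glass while it stands, 6.5 mm once it lies flat. Leaned about 6 degrees it falls by itself, and comes to lie with its foot roughly where it stood.
- foot_left (a point): Corner of the notebook (mid thickness) at the end it stands on, x = -70, y = +45 mm.
- foot_right (a point): Corner of the notebook (mid thickness) at the end it stands on, x = -70, y = -45 mm.
- head_left (a point): Corner of the notebook (mid thickness) at its upper end, x = +70, y = +45 mm.
- head_right (a point): Corner of the notebook (mid thickness) at its upper end, x = +70, y = -45 mm.
- scan_button (a joint): The scanner's push button, m: 0 up, 0.005 fully down; springs back; fully down takes about 4 N.
- scan_button_top (a point): Centre of the top of the round grey button, 26 mm across, in a raised collar on the control strip at scanner x = +60, y = -96 mm; it is pressed straight down.
- ink_bottle: Bystander: square glass ink bottle with a black cap, 47 x 46 x 56 mm, standing on the desk at the scanner's +y side. Origin at its underside.
- rubber_stamp: Bystander: rubber stamp with a turned handle, 26 x 54 x 69 mm, standing on the desk at the scanner's +y side. Origin at its underside.
- pocket_watch: Bystander: silver pocket watch, 47 x 68 x 12 mm, lying on the desk at the scanner's +y side. Origin at its underside.

How it is judged:
By the outcome, as a careful person would: the job done as asked, in the order asked, and still so for the second after the job is handed in, with the robot touching nothing.
It also fails if it takes over 35 s, if anything falls off the work surface, if the arm or the gripper's body presses on something with over 40 N, if the wrist force passes 120 N, or if a joint passes its speed limit or range.

## Robot

A 6-joint arm with a two-finger parallel gripper is mounted at the origin on the work surface; the furniture and walls round the work are solid. World frame = base frame: x ahead of the robot, y to its left, z up, the work surface at z = 0. Lengths are in mm, angles in rad, forces in N, time in s.
With the tool pointing down it reaches from about 400 to 825 mm from the base axis. Payload 7 kg.
Tool frame: the origin (TCP) lies at the centre of the arm's flange, where the gripper is bolted on; the fingertips stand 173 mm ahead of it and the grasp point (between the pads) lies 155 mm ahead of it; z points along the fingers, y is the line along which they close (so a half turn about z gives the same grasp; the last joint's range is limited). The gripper opens to 85 mm and grips with 20 to 120 N. Pads are 22 mm wide; open, the fingers measure 114 mm over their backs; the gripper's body (76 mm by 85 mm) begins 54 mm behind the grasp point. The pads swing forward as they close: fully open they stand 13 mm farther back than shut.
Start: joints at [-0.865, 0.359, 0.012, 0, -1.224, -0.288], TCP at [273.854, -616.928, 404.702] pointing down, gripper open.
Joint ranges: [-3.07, 3.07], [-1.43, 2.12], [-1.02, 1.25], [-3.03, 1.67], [-3.05, -0], [-3.03, 3.03]. Speed limits (rad/s): [2.39, 2.39, 3.01, 3.14, 3.14, 3.14].

## Interface

Orientations are given as a unit quaternion [w, x, y, z].
In Python, from workcell import robot gives the robot as it stands. The module is installed in compiled form; this text tells all that it offers.
- The arm moves only by the tool play_rows, never from a script. Its argument "commands" is text: rows parted by semicolons, each of 6 numbers parted by spaces: the shift along the tool's x, y, z in units of 25 mm (1.0 is 25 mm), then the turn, a rotation vector about the tool's x, y, z in units of 5 degrees (1.0 is 5 degrees). In form: dx dy dz wx wy wz; .... A call has 1 to 8 rows; each row shifts and turns the commanded pose from where the row before left it, along the tool's axes as they then stand; what a row does not reach is not made up. A row lasts 1/12 s, in which the tool goes at most 41.7 mm and 7.16 degrees, less where a joint would pass 70% of its speed; a pose out of reach is approached as far as the arm can. A call is refused whole if a number of a shift passes 1 or a number of a turn 1, either way. A call with a gripper value outside its range is refused whole. "jaw" is the gripper's target within -1 to 1 (shut at 1, half-way at 0, fully open at -1), set as the call begins (left out, the last holds). The fingers move at their own pace and stop on an object; the grip force is fixed at half the most. Time passes only in rows, so rows that do not move let the fingers close. It gives the time, the measured TCP pose, the force, the opening and the grip force at its end, in the units of the state.
- robot.get_state(): the state, without advancing time (a new reading comes with each control period).
- robot.camera(name): name is "scene" or "top" or "wrist"; returns the picture (384x512x3 uint8, red, green, blue); there is no depth.
- robot.camera_params(name): a dict with "intrinsics" (3x3 intrinsics, pixels), "R" (3x3) and "t" (3): a world point X has camera coordinates R X + t. Camera axes: x right, y down, z forward; pixel columns grow to the right and rows downward; lengths in mm; the calibration is good to about 2 mm. A picture is of the moment at which its call begins: read the wrist's pose just before it. camera_params takes no time and is no camera call; for the wrist camera it gives the pose at the moment of the call.
- robot.job_done(): hands the job in; it is judged then, once.
The state is a dict: "time_s": time; "qpos": joint angles; "dq": joint speeds; "tau": joint torques, N m; "ee_pos": TCP position; "ee_rot": TCP orientation; "force": force on the tool from outside, world axes, zero at the start; "torque": the same for the moment, N m; "gripper_width": finger opening in mm; "grip_force": force on a finger pad.
Only numpy, scipy, OpenCV 4.12 (cv2) and the standard library are available. Lean on these libraries where they do the work, as an engineer would, in place of code of your own. Each camera call takes 0.05 s, during which the arm holds its last target. There are 200 camera calls.

## Working session

There is one attempt and no reset: what is moved stays moved. The work goes in short steps, Python scripts to look and compute and a tool call to move; the robot and the scene stay as the last step left them, time stands still between calls to the robot, and variables do not carry over. Pictures are saved under pics/ and viewed, at most 10 in all, crops included, and the job is handed in when it is done.

Besides the shell and the picture viewer there is one more tool, called after "Emit:" by a JSON object that holds its "fn" and its "kwargs", one argument or row to a line. play_rows: Moves the arm, as the interface text tells. Its arguments: {"type":"object","properties":{"commands":{"type":"string"},"jaw":{"type":"number"}},"required":["commands"]}

```bash
mkdir -p pics; python3 - <<'E'
from workcell import robot
import cv2
for n in("scene","top"):
    im=robot.camera(n); cv2.imwrite(f"pics/{n}0.png",im[:,:,::-1])
    p=robot.camera_params(n); print(n,p["intrinsics"].round(1).tolist(),(-p["R"].T@p["t"]).round(0),p["R"].round(2).tolist())
s=robot.get_state();print(s["time_s"],s["ee_pos"],s["ee_rot"])
E
```

```text
scene [[445.8, 0.0, 255.8], [0.0, 445.8, 195.9], [0.0, 0.0, 1.0]] [229. 861. 762.] [[-0.88, -0.47, 0.02], [-0.32, 0.56, -0.76], [0.35, -0.68, -0.65]]
top [[492.4, 0.0, 257.3], [0.0, 492.4, 194.2], [0.0, 0.0, 1.0]] [ 400.  201. 1072.] [[-0.02, -1.0, 0.01], [-0.99, 0.02, -0.16], [0.16, -0.01, -0.99]]
0.1 [ 273.8139936  -616.77016725  403.88408275] [-2.05151117e-04 -2.07341559e-01  9.78268337e-01  7.04858684e-04]
```

View pics/scene0.png

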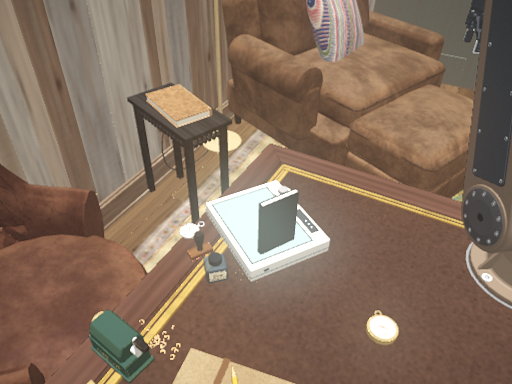

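View pics/top0.png

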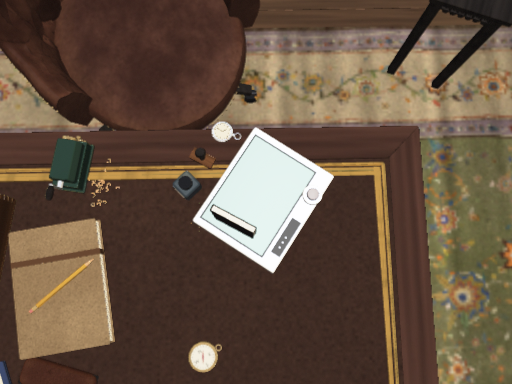

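The scene picture shows the notebook standing at about (278,222) on the scanner. In the top picture the scanner corners are near (258,129), (333,177), (273,271) and (195,217), the button is at (313,195), and the notebook's top edge runs (212,207)-(255,236).

```bash
cat > h.py <<'E'
from workcell import robot
import cv2,numpy as np
from scipy.spatial.transform import Rotation as Ro
def ray(n,uv,z,p=None):
    p=p or robot.camera_params(n); c=-p["R"].T@p["t"]
    d=p["R"].T@np.linalg.inv(p["intrinsics"])@np.array([uv[0],uv[1],1.]); return c+d*(z-c[2])/d[2]
E
python3 - <<'E'
from h import *
im=cv2.imread("pics/top0.png"); g=im.min(2)
m=np.zeros(g.shape,np.uint8); m[115:285,180:345]=(g[115:285,180:345]>150)*255
m=cv2.morphologyEx(m,cv2.MORPH_OPEN,np.ones((5,5)))
cs=max(cv2.findContours(m,0,2)[0],key=cv2.contourArea)
r=cv2.minAreaRect(cs);B=cv2.boxPoints(r);print(B.round(1).tolist())
W=np.array([ray("top",b,42) for b in B])
print(W.round(0).tolist(),[np.linalg.norm(W[i]-W[i-1]).round(1) for i in range(4)])
cv2.imwrite("pics/topc.png",cv2.resize(im[120:280,185:345],(600,600),interpolation=cv2.INTER_CUBIC))
i2=cv2.imread("pics/scene0.png");cv2.imwrite("pics/scenec.png",cv2.resize(i2[175:285,195:340],(780,592),interpolation=cv2.INTER_CUBIC))
E
```

```text
[[191.8000030517578, 220.39999389648438], [254.3000030517578, 123.9000015258789], [335.29998779296875, 176.39999389648438], [272.79998779296875, 272.8999938964844]]
[[515.0, 326.0, 42.0], [723.0, 190.0, 42.0], [603.0, 20.0, 42.0], [403.0, 159.0, 42.0]] [np.float64(201.4), np.float64(248.1), np.float64(208.3), np.float64(244.2)]
```

View pics/topc.png

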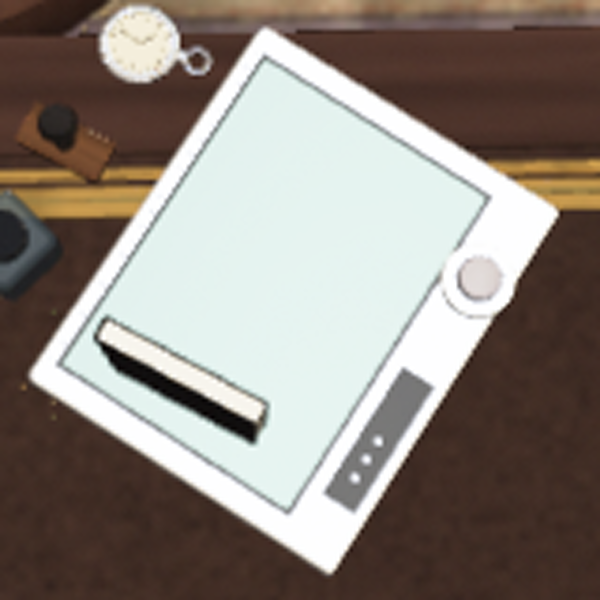

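View pics/scenec.png

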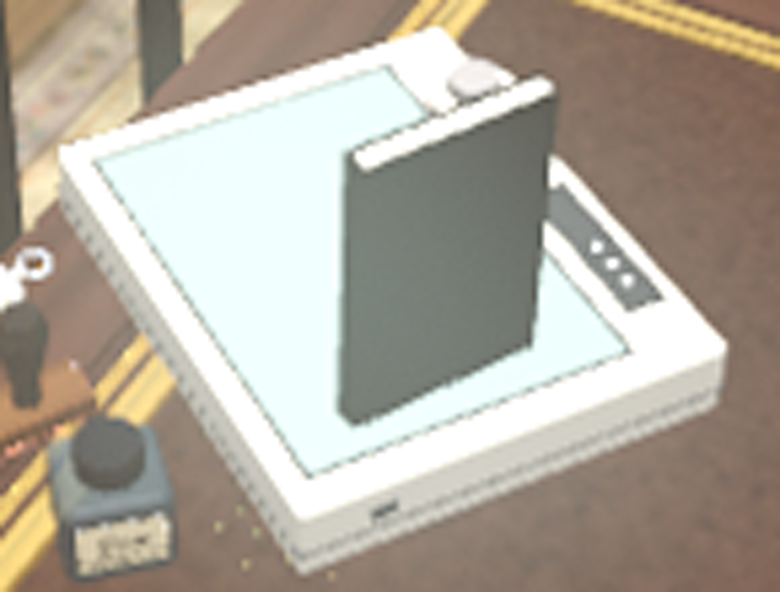

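The top crop shows the glass corners at crop (265,58), (489,198), (290,512) and (62,362), the button at (480,278), and the notebook's upper end from (102,331) to (264,415). The scene crop shows the foot edge of the pushed cover from (352,424) to (532,345).

```bash
python3 - <<'E'
from h import *
T=lambda x,y:((x+.5)/3.75-.5+185,(y+.5)/3.75-.5+120)
S=lambda x,y:((x+.5)/5.38-.5+195,(y+.5)/5.38-.5+175)
G=np.array([ray("top",T(*c),42) for c in((265,58),(489,198),(290,512),(62,362))])[:,:2]
# scanner frame corners: (105,75),(105,-75),(-105,-75),(-105,75)
M=np.array([(105,75),(105,-75),(-105,-75),(-105,75)],float)
z=lambda A:A[:,0]+1j*A[:,1]
a=np.vdot(z(M),z(G)-z(G).mean());yaw=np.angle(a);C=G.mean(0)
print("C",C.round(1),"yaw",yaw.round(3),"scale",abs(a)/np.vdot(z(M),z(M)).real)
R=np.array([[np.cos(yaw),-np.sin(yaw)],[np.sin(yaw),np.cos(yaw)]])
loc=lambda P:((P[:2]-C)@R).round(1)
print("G",[loc(g) for g in G])
for n,c in(("headL",(102,331)),("headR",(264,415))):
    P=ray("top",T(*c),182);print(n,P.round(0),loc(P))
for c in((352,424),(532,345)): P=ray("scene",S(*c),42);print("foot back",P.round(0),loc(P))
P=ray("top",T(480,278),50);print("button",P.round(0),loc(P), "exp",(C+R@[60,-96]).round(0))
x=R@[1,0];y=R@[0,1];print("x",x,"y",y)
# tool now
s=robot.get_state();print(Ro.from_quat(np.r_[s["ee_rot"][1:],s["ee_rot"][0]]).as_matrix().round(3))
E
```

```text
C [567.9 184.5] yaw -0.593 scale 1.0066040446535605
G [array([105.2,  76.1]), array([105.3, -75.8]), array([-105.8,  -76.4]), array([-104.8,   76.1])]
headL [522. 272. 182.] [-87.6  47.1]
headR [479. 195. 182.] [-79.2 -41.2]
foot back [522. 272.  42.] [-87.2  46.5]
foot back [476. 196.  42.] [-82.3 -41.6]
button [565.  71.  50.] [ 61.6 -95.7] exp [564.  71.]
x [ 0.82935411 -0.55872333] y [0.55872333 0.82935411]
[[-0.914 -0.406 -0.001]
 [-0.406  0.914  0.001]
 [ 0.     0.001 -1.   ]]
```

Emit:
{"fn": "play_rows", "kwargs": {
  "commands": "-1 1 0 0 0 0;-1 1 0 0 0 0;-1 1 0 0 0 0;-1 1 0 0 0 0;-1 1 0 0 0 0;-1 1 0 0 0 0;-1 1 0 0 0 0;-1 1 0 0 0 0",
  "jaw": 1
}}

```text
time_s: 0.77
ee_pos: [375.6, -351.3, 404.5]
ee_rot: [-0.0, -0.207, 0.978, 0.0]
force: [0.6, -0.7, 0.3]
gripper_width: -0.1
grip_force: 0.0
```

Emit:
{"fn": "play_rows", "kwargs": {
  "commands": "-1 1 0 0 0 0;-1 1 0 0 0 0;-1 1 0 0 0 0;-1 1 0 0 0 0;-1 1 0 0 0 0;-1 1 0 0 0 0;-1 1 0 0 0 0;-1 1 0 0 0 0"
}}

```text
time_s: 1.43
ee_pos: [477.2, -87.3, 404.7]
ee_rot: [0.0, -0.207, 0.978, 0.0]
force: [0.7, -1.0, 0.6]
gripper_width: 0.3
grip_force: 0.0
```

Emit:
{"fn": "play_rows", "kwargs": {
  "commands": "-1 1 0 0 0 0;-1 1 0 0 0 0;-1 1 0 0 0 0;-1 1 0 0 0 0;-1 1 0 0 0 0;0 1 0 0 0 0;0 1 0 0 0 0;0 1 0 0 0 0"
}}

```text
time_s: 2.1
ee_pos: [509.8, 145.8, 404.0]
ee_rot: [-0.001, -0.207, 0.978, -0.0]
force: [0.2, 0.9, -0.5]
gripper_width: 0.1
grip_force: 0.0
```

Emit:
{"fn": "play_rows", "kwargs": {
  "commands": "0 1 0 0 0 -1;0 1 0 0 0 -1;0 1 0 0 0 -1;0 1 0 0 0 -1;0 1 0 0 0 -1;0 0 0 0 0 -1;0 0 0 0 0 -1;0 0 0 0 0 -0.5"
}}

```text
time_s: 2.77
ee_pos: [440.5, 247.8, 404.5]
ee_rot: [-0.0, -0.513, 0.858, 0.0]
force: [-0.4, 0.4, 0.6]
gripper_width: 0.4
grip_force: 0.0
```

```bash
python3 - <<'E'
from h import *
s=robot.get_state();R=Ro.from_quat(np.r_[s["ee_rot"][1:],s["ee_rot"][0]]).as_matrix()
print(s["time_s"],s["ee_pos"],s["gripper_width"],s["force"]);print(R.round(3))
C=np.array([567.9,184.5]);x=np.array([.829,-.559]);y=np.array([.559,.829])
b=C-81*x+3*y; d=np.r_[b,182]-s["ee_pos"];print("notebook centre in tool axes",(R.T@d).round(1))
E
```

```text
2.7667 [440.45122457 247.83720291 404.50568029] 0.43222744012206155 [-0.36626212  0.40685352  0.60825761]
[[-0.473 -0.881 -0.   ]
 [-0.881  0.473 -0.   ]
 [ 0.     0.    -1.   ]]
notebook centre in tool axes [-15.7 -62.  222.5]
```

Emit:
{"fn": "play_rows", "kwargs": {
  "commands": "-0.3 0 0.8 0 0 0;-0.3 0 0.8 0 0 0;0 0 0.8 0 0 0;0 0 0.8 0 0 0;0 -0.6 0 0 0 0;0 -0.4 0 0 0 0;0 -0.2 0 0 0 0;0 -0.2 0 0 0 0"
}}

```text
time_s: 3.43
ee_pos: [479.6, 243.6, 325.1]
ee_rot: [0.0, -0.51, 0.86, 0.0]
force: [-0.2, 0.3, 0.1]
gripper_width: -0.1
grip_force: 0.0
```

Emit:
{"fn": "play_rows", "kwargs": {
  "commands": "0 -0.2 0 0 0 0;0 -0.15 0 0 0 0;0 -0.15 0 0 0 0;0 -0.15 0 0 0 0;0 -0.15 0 0 0 0;0 0 0 0 0 0;0 0 0 0 0 0;0 0 0 0 0 0"
}}

```text
time_s: 4.1
ee_pos: [496.4, 234.3, 324.7]
ee_rot: [-0.0, -0.511, 0.86, 0.0]
force: [0.1, 1.0, -0.8]
gripper_width: -0.2
grip_force: 0.0
```

```bash
python3 - <<'E'
from h import *
a=robot.camera("scene");b=robot.camera("top")
im=np.hstack([cv2.resize(a[130:290,180:350],(400,376)),cv2.resize(b[110:280,180:350],(376,376))])
cv2.imwrite("pics/push1.png",im[:,:,::-1])
E
```

```text
(no output)
```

View pics/push1.png

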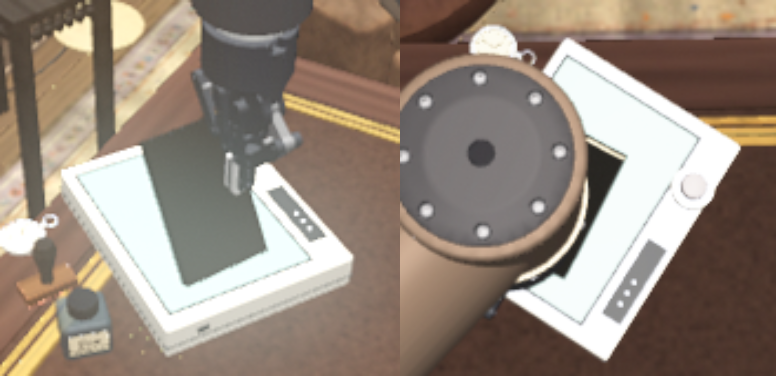

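The notebook lies flat on the glass, clear of the edges as far as the arm lets me see. Next I move over the button.

Emit:
{"fn": "play_rows", "kwargs": {
  "commands": "0.7 -0.9 0 0 0 0;0.7 -0.9 0 0 0 0;0.7 -0.9 0 0 0 0;0.7 -0.9 0 0 0 0;0.8 -0.9 0 0 0 0;0.8 -1 0 0 0 0;0 0 0 0 0 0;0 0 0 0 0 0"
}}

```text
time_s: 4.87
ee_pos: [564.9, 70.6, 324.5]
ee_rot: [-0.0, -0.51, 0.86, 0.0]
force: [-1.0, 0.9, -0.7]
gripper_width: -0.3
grip_force: 0.0
```

```bash
python3 - <<'E'
from h import *
s=robot.get_state();p=robot.camera_params("wrist");w=robot.camera("wrist");a=robot.camera("scene")
R=Ro.from_quat(np.r_[s["ee_rot"][1:],s["ee_rot"][0]]).as_matrix();e=s["ee_pos"];print(s["time_s"],e)
print("to button, tool axes",(R.T@(np.array([565,71,50])-e)).round(1))
def pj(X): 
    c=p["intrinsics"]@(p["R"]@X+p["t"]);return (c[:2]/c[2]).round(0)
print("tip px",pj(e+R@[0,0,173]),"button px",pj(np.array([565,71,50.])))
cv2.imwrite("pics/wrist1.png",w[:,:,::-1])
b=robot.camera("top");cv2.imwrite("pics/top1.png",b[:,:,::-1])
np.savez("w1.npz",K=p["intrinsics"],R=p["R"],t=p["t"])
cv2.imwrite("pics/two1.png",np.vstack([w[:,:,::-1][:, :],])); cv2.imwrite("pics/sc1.png",a[:,:,::-1])
E
```

```text
4.8667 [564.92436412  70.55928361 324.50258929]
to button, tool axes [-5.000e-01  1.000e-01  2.745e+02]
tip px [254. 246.] button px [254. 194.]
```

View pics/wrist1.png

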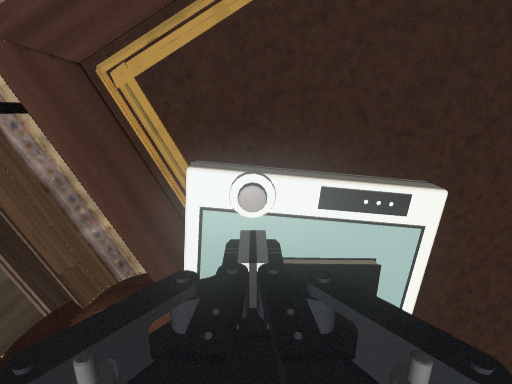

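The wrist picture shows the button at (252,197), within about 2 mm of where it was predicted (254,194). The closed fingertips at (254,240) look narrower than the button.

Emit:
{"fn": "play_rows", "kwargs": {
  "commands": "0 0 0.9 0 0 0;0 0 0.9 0 0 0;0 0 0.9 0 0 0;0 0 0.8 0 0 0;0 0 0.1 0 0 0;0 0 0.1 0 0 0;0 0 0 0 0 0;0 0 0 0 0 0"
}}

```text
time_s: 5.68
ee_pos: [564.8, 72.5, 233.4]
ee_rot: [0.001, -0.511, 0.859, -0.0]
force: [-1.7, 1.4, 3.5]
gripper_width: 0.4
grip_force: 1.4
```

Emit:
{"fn": "play_rows", "kwargs": {
  "commands": "0 0 0.08 0 0 0;0 0 0 0 0 0;0 0 0 0 0 0"
}}

```text
time_s: 5.93
ee_pos: [565.0, 72.3, 231.5]
ee_rot: [0.001, -0.511, 0.86, -0.0]
force: [-3.6, 1.0, 5.8]
gripper_width: 0.0
grip_force: 3.1
```

Emit:
{"fn": "play_rows", "kwargs": {
  "commands": "0 0 0.08 0 0 0;0 0 0 0 0 0;0 0 0 0 0 0"
}}

```text
time_s: 6.18
ee_pos: [565.0, 72.3, 231.2]
ee_rot: [0.002, -0.511, 0.859, -0.0]
force: [-8.9, 2.0, 22.5]
gripper_width: -0.2
grip_force: 10.9
```

```bash
python3 - <<'E'
from h import *
# height of button top: top0 crop (480,278), wrist1 measured by blob
T=((480.5)/3.75-.5+185,(278.5)/3.75-.5+120)
w=np.load("w1.npz");pw={k:w[k] for k in("R","t")};pw["intrinsics"]=w["K"]
g=cv2.imread("pics/wrist1.png").max(2)[175:220,228:278]
m=((g>120)&(g<215)).astype(np.uint8)
n,l,st,ce=cv2.connectedComponentsWithStats(m); k=l[22,24];uv=ce[k]+[228,175];print(uv,st[k])
for z in(42,46,50,54,58,62,66): print(z,ray("top",T,z).round(1)[:2],ray("wrist",uv,z,pw).round(1)[:2])
a=robot.camera("scene");b=robot.camera("wrist")
im=np.hstack([cv2.resize(a[165:255,220:350],(433,300),interpolation=2),cv2.resize(b[160:300,180:330],(321,300),interpolation=2)])
cv2.imwrite("pics/press.png",im[:,:,::-1])
E
```

```text
[251.86173633 198.31832797] [  9  10  30  27 622]
42 [566.8  69.7] [569.5  75.9]
46 [566.1  70.2] [568.8  74.8]
50 [565.5  70.7] [568.2  73.7]
54 [564.8  71.3] [567.6  72.6]
58 [564.2  71.8] [567.   71.5]
62 [563.5  72.3] [566.4  70.4]
66 [562.9  72.8] [565.8  69.3]
```

View pics/press.png

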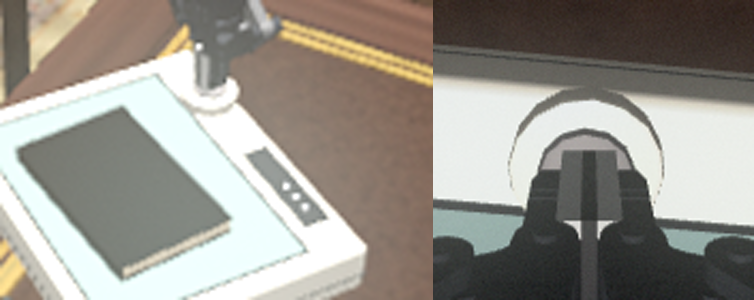

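The scene view shows the notebook flat with glass all round it. In the wrist view the fingertips are on the button with its collar rim showing. I'll release a little at a time and read the spring profile, to tell the button's end stop from the collar.

Emit:
{"fn": "play_rows", "kwargs": {
  "commands": "0 0 -0.1 0 0 0;0 0 0 0 0 0"
}}

```text
time_s: 6.45
ee_pos: [565.1, 72.2, 232.4]
ee_rot: [0.002, -0.511, 0.86, -0.0]
force: [-1.2, 1.0, 3.1]
gripper_width: 0.4
grip_force: 1.6
```

Emit:
{"fn": "play_rows", "kwargs": {
  "commands": "0 0 -0.08 0 0 0;0 0 0 0 0 0"
}}

```text
time_s: 6.62
ee_pos: [565.2, 72.2, 233.6]
ee_rot: [0.001, -0.511, 0.86, -0.0]
force: [0.4, 1.5, 2.2]
gripper_width: -0.1
grip_force: 1.3
```

Emit:
{"fn": "play_rows", "kwargs": {
  "commands": "0 0 -0.08 0 0 0;0 0 0 0 0 0"
}}

```text
time_s: 6.78
ee_pos: [565.0, 72.0, 235.1]
ee_rot: [0.0, -0.511, 0.86, -0.0]
force: [1.1, 1.5, 1.7]
gripper_width: 0.0
grip_force: 0.9
```

Emit:
{"fn": "play_rows", "kwargs": {
  "commands": "0 0 -0.08 0 0 0;0 0 0 0 0 0"
}}

```text
time_s: 6.95
ee_pos: [564.5, 71.7, 236.6]
ee_rot: [-0.0, -0.511, 0.86, 0.0]
force: [-0.0, -0.3, -0.3]
gripper_width: -0.1
grip_force: 0.0
```

Emit:
{"fn": "play_rows", "kwargs": {
  "commands": "0 0 -0.3 0 0 0;0 0 0 0 0 0;0 0 0 0 0 0"
}}

```text
time_s: 7.2
ee_pos: [564.7, 71.9, 244.5]
ee_rot: [0.0, -0.511, 0.86, -0.0]
force: [0.6, 0.4, 0.1]
gripper_width: -0.1
grip_force: 0.0
```

The force falls smoothly from about 4 N to zero over about 5 mm, with a hard stop at the bottom. That is a full press and release. Now I retreat and check.

Emit:
{"fn": "play_rows", "kwargs": {
  "commands": "0 0 -1 0 0 0;0 0 -1 0 0 0;0 0 -1 0 0 0;0 0 -1 0 0 0;1 0 -1 0 0 0;1 0 -1 0 0 0;1 0 0 0 0 0;1 0 0 0 0 0"
}}

```text
time_s: 7.87
ee_pos: [516.3, -16.6, 395.9]
ee_rot: [0.002, -0.511, 0.86, -0.0]
force: [0.5, -0.2, -0.4]
gripper_width: 0.1
grip_force: 0.0
```

Emit:
{"fn": "play_rows", "kwargs": {
  "commands": "1 0 0 0 0 0;1 0 0 0 0 0;1 0 0 0 0 0;1 0 0 0 0 0;1 0 0 0 0 0;1 0 0 0 0 0;0 0 0 0 0 0;0 0 0 0 0 0"
}}

```text
time_s: 8.53
ee_pos: [444.4, -148.5, 394.2]
ee_rot: [0.0, -0.51, 0.86, 0.0]
force: [-0.2, -1.1, 0.0]
gripper_width: -0.1
grip_force: 0.0
```

```bash
python3 - <<'E'
from h import *
b=robot.camera("top");cv2.imwrite("pics/topf.png",cv2.resize(b[110:290,170:350],(600,600),interpolation=2)[:,:,::-1])
E
```

```text
(no output)
```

View pics/topf.png

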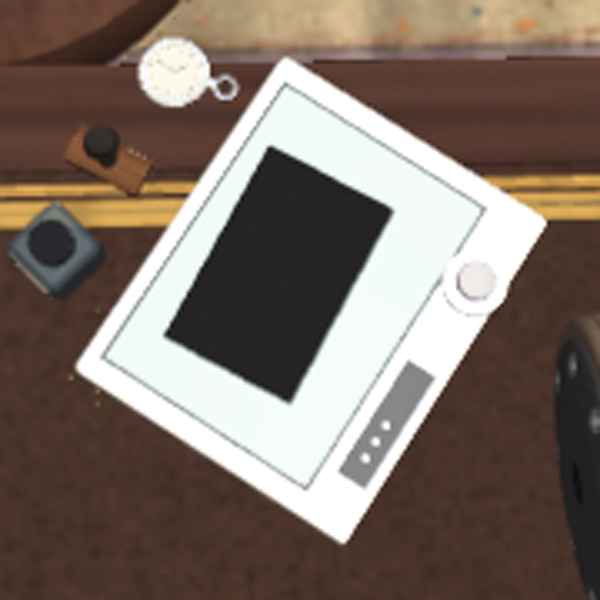

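The notebook, with corners (268,147), (392,211), (291,403) and (165,335), lies wholly inside the glass outline. The button at (476,281) is up, and the bystanders have not moved.

```bash
python3 -c "
from workcell import robot
print(robot.job_done())"
```

```text
the job is handed in; nothing more can be done
None
```

The job is handed in: the notebook lies flat and wholly on the glass, the button was pressed fully down and came back up, and the bystanders were not touched.

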